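# Take a surface reading on the teapot warmer

## Task

Check the tea counter's warming plate with the surface thermometer: first lift the teapot off the plate by its overhead handle, keeping it level, and stand it fully on the round cork trivet. Then draw the thermometer up out of its stand and hold it upright on the warming plate, its round foot inside the small ring engraved in the middle, its display facing the same way as the warmer's knob, pressed just lightly enough that the sprung foot goes about half-way in (never hard). Finish while still holding it there, and leave everything else on the counter where it stands.

Things in the scene. Friction and masses are not known exactly. Their poses are not given: they have to be found in the camera images.
- warmer: Teapot warmer, fixed to the counter: a low grey box 190 x 190 mm and 46 mm high carrying a round flat steel plate 170 mm across, whose top lies 50 mm above the counter. Origin: under its centre, on the counter; z up; x points out through the front panel with the knob, which faces roughly away from the robot.
- mark (a point): Centre of the ring engraved in the middle of the warmer's steel plate, on the plate's top (50 mm above the counter). The ring is 34 mm across, a thin line, and the teapot hides it at first. Axes as the warmer's: z up, x towards the knob side.
- warmer_knob (a point): Front end of the warmer's round black knob (32 mm across, sticks out 16 mm), 112 mm from the warmer's centre along the warmer's x.
- teapot: The teapot's body; origin under the middle of its foot, z up, x towards the spout. White, round, 120 mm across at the belly, 80 mm to the shoulder, lid knob up to 102 mm, foot 86 mm across, spout reaching 104 mm from its axis at 90 mm height; about 0.45 kg. It starts on the warmer, over the ring.
- teapot_grip (a point): Middle of the teapot's fixed overhead handle, straight above the teapot's centre and 145 mm above its foot: a straight wooden grip 54 mm long (along the teapot's x, the spout direction) and 14 mm square, open space 36 mm below it and free on both sides. Axes as the teapot's. Lift it by this, pinching it across (along the teapot's y).
- trivet_top (a point): Centre of the top of the cork trivet, a round mat 156 mm across and 10 mm thick, fixed to the counter. The teapot's foot must stand wholly on it.
- stand: Thermometer stand, fixed: a steel box 70 x 70 mm, 84 mm high, on a 92 mm square rubber base, with a 22 mm round hole in the top in which the thermometer hangs. Origin: under its centre, z up.
- probe: The surface thermometer as a whole (0.13 kg, 173 mm long), upright in its stand at the start; origin in the middle of the underside of its foot when the foot is not pressed in, z up along the stem, x out through the display. From the foot up: foot 16 mm across; stem 7 mm thick; a guard 38 x 40 x 5 mm from 78 to 83 mm, which rests on the stand's top; handle from 83 to 170 mm, grey, 24 mm (x) by 28 mm (y). It must be lifted 80 mm to leave the stand.
- probe_grip (a point): Middle of the thermometer's handle, on its axis, 131 mm above the foot's underside (foot not pressed in). Pinch the handle here across its 28 mm width (along y); the display stays free between the fingers. Axes: z up along the stem, x out through the display.
- probe_display (a point): Face of the small rectangular display on the +x side of the thermometer's handle, 14 mm off the axis and 152 mm above the foot's underside.
- probe_tip (a point): Middle of the underside of the thermometer's round sprung foot (it moves with the foot).
- probe_foot (a joint): How far the foot is pushed up into the stem, m: 0 free, 0.008 fully in. Spring: about 1.2 N to start it moving, 4.4 N at half-way (0.004), 7.6 N fully in.
- dish_mid (a point): Bystander: white dish 60 mm across, 26 mm high, beside the trivet (its middle).
- caddy_mid (a point): Bystander: dark steel tea caddy 64 mm across, 83 mm high, beside the stand (its middle).
- bowl_mid (a point): Bystander: brass bowl 100 mm across, 42 mm high (its middle).
- cups_mid (a point): Bystander: stack of upturned paper cups 88 mm across, 135 mm high (its middle).
- spoon_mid (a point): Bystander: steel spoon 170 mm long lying flat beyond the trivet (its middle).
Things that resemble listed ones, but are neither listed nor needed, are in the scene too. Of the things like the teapot, leave any that is purple; of the rest the smaller one is meant. Several things look just like the part that bears trivet_top: the one meant starts farthest to the robot's right.

How it is judged (in metres and radians):
On the way, in this order (a step that is already met when the one before it is completed fails the run):
1. the teapot stands upright on the trivet, let go (horizontal distance between teapot_grip and trivet_top below 0.033 m and z of teapot_grip in the frame of trivet_top between 0.138 and 0.152 m and angle between teapot_grip's own z axis and vertical below 0.08 rad and contact force between each of the arm, the fingers and teapot below 0.05 N and linear speed of teapot below 0.03 m/s), for 0.2 s.
2. the thermometer's foot is pressed lightly in the ring, thermometer upright, display to the knob side (all of step 1 and horizontal distance between probe_tip and mark below 0.009 m and angle between probe_grip's own z axis and vertical below 0.105 rad and angle between the x axis of probe_grip and the x axis of mark, either way round below 0.4 rad and x of probe_display in the frame of mark above 0 m and contact force between probe and warmer between 1.5 and 9 N and value of joint probe_foot between 0.0015 and 0.0068 m and contact force between the fingers and probe above 1 N), for 0.3 s.
At the end, for the whole second after the job is handed in: Thermometer still gripped, foot within 9 mm of the ring's centre, upright within 6 deg, display to the knob side within 23 deg, foot pushed in 1.5 to 6.8 mm, 1.5 to 9 N on the plate; teapot upright, at rest and untouched on the trivet, within 33 mm of its centre (all of step 2); the arm keeps its last pose, push and grip.
It fails at once if the thermometer is pressed hard on the plate (over 16 N) (contact force between probe and warmer above 16 N).
It fails at once if the teapot is tipped more than 26 degrees (angle between teapot_grip's own z axis and vertical above 0.45 rad).
It fails at once if another thing on the counter is moved by more than 30 mm (distance of any of dish_mid, caddy_mid, bowl_mid, cups_mid, spoon_mid from where it was at the start of the episode above 0.03 m).
It also fails if it takes over 72 s, if anything falls off the work surface, if the arm or the gripper's body presses on something with over 40 N, if the wrist force passes 120 N, or if a joint passes its speed limit or range.

## Robot

A 7-joint arm with a two-finger parallel gripper is mounted at the origin on the work surface. World frame = base frame: x ahead of the robot, y to its left, z up, the work surface at z = 0. Lengths are in mm, angles in rad, forces in N, time in s.
With the tool pointing down it reaches from about 350 to 775 mm from the base axis. Payload 3.1 kg.
Tool frame: the origin (TCP) lies midway between the tips of the shut fingers; the grasp point (between the pads) lies 19 mm behind it (env.pinch_z is the distance from the TCP to the grasp point, in mm); z points along the fingers, x is the direction in which the jaws open and shut, and the axes are right-handed (so a half turn about z gives the same grasp; the last joint's range is limited). The gripper opens to 85 mm and grips with 20 to 120 N. Pads are 22 mm wide; open, the fingers measure 114 mm over their backs; the gripper's body (76 mm by 85 mm) begins 54 mm behind the grasp point. The pads swing forward as they close: fully open they stand 13 mm farther back than shut.
Start: joints at [1.284, 0.311, 0.014, 1.512, -0.004, 1.319, -0.027], TCP at [133.332, -533.61, 231.304] pointing down, gripper open.
Joint ranges: [-2.7, 2.7], [-0.3, 1.91], [-1.27, 1.3], [0.12, 2.57], [-1.44, 4.58], [0.2, 2.03], [-3.05, 3.05]. Speed limits (rad/s): [2.79, 2.79, 3.14, 3.14, 3.14, 3.14, 3.14].

## Interface

Orientations are given as a rotation vector (axis times angle).
In Python, from station import sensors, eyes, ticket, env gives the robot as it stands.
- The arm moves only by the tool arm_command, never from a script. Its argument "targets" is a list of rows, each an object of numbers: "grip": the opening in per cent of the stroke, from 0 (shut) to 100 (fully open); "tx", "ty", "tz": the shift along the tool's x, y, z in mm; "wx", "wy", "wz": the turn, a rotation vector about the tool's x, y, z in degrees. In form: [{"grip": .., "tx": .., "ty": .., "tz": .., "wx": .., "wy": .., "wz": ..}, ...]. A call has 1 to 12 rows; each row shifts and turns the commanded pose from where the row before left it, along the tool's axes as they then stand; what a row does not reach is not made up. A row lasts 1/8 s, in which the tool goes at most 62.5 mm and 10.7 degrees, less where a joint would pass 70% of its speed; a pose out of reach is approached as far as the arm can. A call is refused whole if a number of a shift passes 62.5 or a number of a turn 10.7, either way. A call with a gripper value outside its range is refused whole. The fingers move at their own pace and stop on an object; "squeeze" is the grip in N (left out, the last holds). Time passes only in rows, so rows that do not move let the fingers close. It gives the time, the measured TCP pose, the force and the opening at its end, in the units of the state.
- sensors.read_state(): the state, without advancing time (a new reading comes with each control period).
- eyes.camera(name): name is "side" or "top" or "wrist"; returns a dict with "pixels" (420x560x3 uint8, blue, green, red), "K" (3x3 intrinsics, pixels), "extrinsics" (4x4, takes a point from world to camera coordinates); the wrist camera has in their place "T_tool_cam" (4x4, takes a point from camera to tool coordinates, whose origin is the TCP and whose axes are the tool frame's). Camera axes: x right, y down, z forward; pixel columns grow to the right and rows downward; lengths in mm; the calibration is good to about 2 mm. A picture is of the moment at which its call begins: read the wrist's pose just before it. There is no depth.
- ticket.hand_in(): hands the job in, once; it reports no verdict.
The state is a dict: "t": time; "joint_positions": joint angles; "qd": joint speeds; "effort": joint torques, N m; "tcp_pos": TCP position; "orientation": TCP orientation; "ft_force": force on the tool from outside, world axes, zero at the start; "ft_torque": the same for the moment, N m; "gripper_width": opening from 0.0 (shut) to 1.0 (fully open).
Only numpy, scipy, OpenCV 4.12 (cv2) and the standard library are available. Lean on these libraries where they do the work, as an engineer would, in place of code of your own. Each camera call takes 0.05 s, during which the arm holds its last target. There are 200 camera calls.

## Working session

There is one attempt and no reset: what is moved stays moved. The work goes in short steps, Python scripts to look and compute and a tool call to move; the robot and the scene stay as the last step left them, time stands still between calls to the robot, and variables do not carry over. Pictures are saved under pics/ and viewed, about 8 in all and at most 12, crops included, and the job is handed in when it is done.

Besides the shell and the picture viewer there is one more tool, called after "Request:" as name(argument=value, ...) on one line, values as JSON. arm_command: Moves the arm, as the interface text tells. Its arguments: {"type":"object","properties":{"targets":{"type":"array","items":{"type":"object","properties":{"grip":{"type":"number"},"tx":{"type":"number"},"ty":{"type":"number"},"tz":{"type":"number"},"wx":{"type":"number"},"wy":{"type":"number"},"wz":{"type":"number"}}}},"squeeze":{"type":"number"}},"required":["targets"]}

```bash
mkdir -p pics; ls
cat > h.py <<'E'
import numpy as np, cv2
from scipy.spatial.transform import Rotation as R
from station import sensors, eyes, ticket, env
def tool():
    s=sensors.read_state(); T=np.eye(4); T[:3,:3]=R.from_rotvec(s["orientation"]).as_matrix(); T[:3,3]=s["tcp_pos"]; return s,T
def shot(name,fn=None):
    s,T=tool(); c=eyes.camera(name); im=np.array(c["pixels"]); K=np.array(c["K"])
    W=T@np.array(c["T_tool_cam"]) if name=="wrist" else np.linalg.inv(np.array(c["extrinsics"]))
    if fn: cv2.imwrite(f"pics/{fn}.png",im); np.savez(f"pics/{fn}.npz",K=K,W=W)
    return im,K,W
def load(fn):
    d=np.load(f"pics/{fn}.npz"); return cv2.imread(f"pics/{fn}.png"),d["K"],d["W"]
def ray(K,W,uv):
    d=W[:3,:3]@np.linalg.solve(K,[uv[0],uv[1],1.]); return W[:3,3],d/np.linalg.norm(d)
def onz(K,W,uv,z):
    o,d=ray(K,W,uv); return o+d*(z-o[2])/d[2]
def proj(K,W,p):
    q=K@(np.linalg.inv(W)@np.r_[p,1])[:3]; return q[:2]/q[2]
E
python3 - <<'E'
from h import *
s,T=tool(); print(s); print(T.round(3))
for n in("top","side","wrist"):
    im,K,W=shot(n,n+"0"); print(n,K.round(1).tolist(),W.round(3).tolist())
E
```

```text
pics
{'t': 0.0, 'joint_positions': array([ 1.28427833,  0.31171831,  0.01397644,  1.51307553, -0.00441978,
        1.31919772, -0.02722506]), 'qd': array([ 0.0006551 ,  0.00027814, -0.00095302,  0.00238509,  0.00155955,
       -0.00038866, -0.00016604]), 'effort': array([ 1.04830528e-04, -3.79916060e+01,  1.46194389e-01, -2.30591208e+01,
        1.24081530e-02,  1.36345424e-02, -1.62461941e-05]), 'tcp_pos': array([ 133.15583699, -532.87710439,  230.21761498]), 'orientation': array([-2.47502052,  1.93263516,  0.00299944]), 'ft_force': array([-0.35416335, -0.06601804, -0.35071468]), 'ft_torque': array([0.02312086, 0.06010194, 0.0057101 ]), 'gripper_width': 1.003666032963279}
[[ 2.42000e-01 -9.70000e-01 -1.00000e-03  1.33156e+02]
 [-9.70000e-01 -2.42000e-01  2.00000e-03 -5.32877e+02]
 [-2.00000e-03  0.00000e+00 -1.00000e+00  2.30218e+02]
 [ 0.00000e+00  0.00000e+00  0.00000e+00  1.00000e+00]]
top [[507.2, 0.0, 288.8], [0.0, 507.2, 216.1], [0.0, 0.0, 1.0]] [[0.003, -0.995, 0.097, 358.954], [-1.0, -0.004, -0.011, 56.757], [0.011, -0.097, -0.995, 1309.564], [0.0, 0.0, 0.0, 1.0]]
side [[387.6, 0.0, 276.4], [0.0, 387.6, 208.6], [0.0, 0.0, 1.0]] [[-0.96, -0.207, 0.189, 275.671], [-0.28, 0.749, -0.601, 695.802], [-0.017, -0.629, -0.777, 979.192], [0.0, 0.0, 0.0, 1.0]]
wrist [[328.7, 0.0, 279.7], [0.0, 328.7, 212.6], [0.0, 0.0, 1.0]] [[0.242, -0.918, -0.314, 213.74], [-0.97, -0.23, -0.076, -512.633], [-0.002, 0.323, -0.946, 373.983], [0.0, 0.0, 0.0, 1.0]]
```

View pics/top0.png

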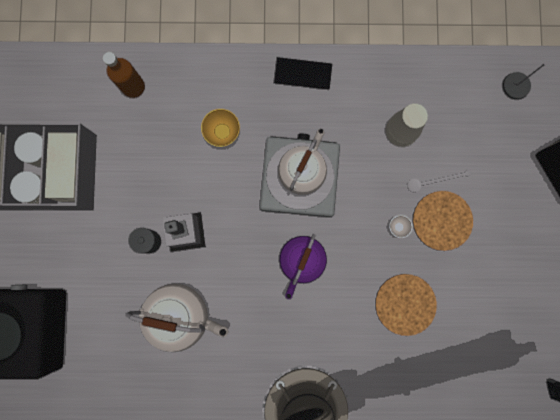

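View pics/side0.png

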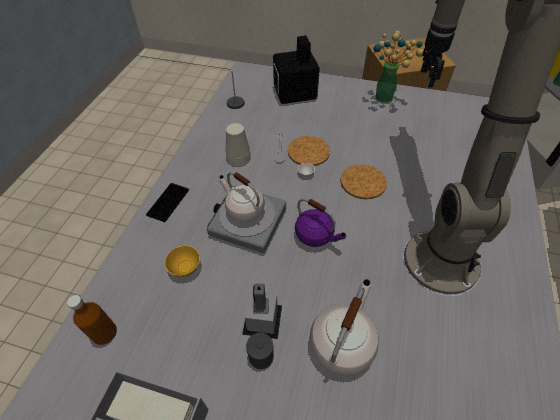

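The top view shows three teapot-like things: white on the warmer (303,168), purple (303,259) and a large white one (172,318). The small white one on the warmer is meant. The two cork mats are at (443,220) and (406,304). The robot's right is image right, so the one at (443,220) is meant. The stand is at (184,232), the knob at (303,136) and the spout at (320,133). I'll check these in a close crop.

Run:
```python
from h import *
t,K,W=load("top0"); s,Ks,Ws=load("side0")
def crop(im,x,y,w,h): return cv2.resize(im[y:y+h,x:x+w],(400,300),interpolation=cv2.INTER_CUBIC)
m=np.vstack([np.hstack([crop(t,243,120,120,90),crop(t,150,203,72,54)]),np.hstack([crop(s,200,165,100,75),crop(s,220,275,80,60)])])
cv2.imwrite("pics/crop1.png",m)
def comps(im,lo,hi,box,k=3):
    x,y,w,h=box; hsv=cv2.cvtColor(im,cv2.COLOR_BGR2HSV)
    mk=np.zeros(im.shape[:2],np.uint8); mk[y:y+h,x:x+w]=cv2.inRange(hsv,lo,hi)[y:y+h,x:x+w]
    n,l,st,c=cv2.connectedComponentsWithStats(mk); i=1+np.argmax(st[1:,4])
    return c[i],st[i],(l==i).astype(np.uint8)
def tri(a,b):
    o1,d1=ray(K,W,a);o2,d2=ray(Ks,Ws,b)
    A=np.stack([d1,-d2],1);x=np.linalg.lstsq(A,o2-o1,rcond=None)[0]
    p,q=o1+x[0]*d1,o2+x[1]*d2; return (p+q)/2,np.linalg.norm(p-q)
for nm,tb,sb in(("grip",(285,130,40,60),(225,165,35,30)),):
    r=[]
    for im,b in((t,tb),(s,sb)):
        c,st,mk=comps(im,(0,110,20),(20,255,160),b); pts=np.argwhere(mk)[:,::-1].astype(np.float32)
        print(nm,c,st,cv2.fitLine(pts,cv2.DIST_L2,0,.01,.01).ravel()); r.append(c)
    print(tri(*r)); 
    c,st,mk=comps(t,(0,110,20),(20,255,160),tb); P=np.array([onz(K,W,(u,v),195)[:2] for v,u in np.argwhere(mk)],np.float32)
    print("at z195",P.mean(0),cv2.minAreaRect(P))
for im,k,w,b in((t,K,W,(395,180,90,80)),(s,Ks,Ws,(280,130,60,45))):
    c,st,mk=comps(im,(5,80,60),(25,255,255),b); P=np.array([onz(k,w,(u,v),10)[:2] for v,u in np.argwhere(mk)],np.float32)
    print("trivet",c,st,P.mean(0),cv2.minEnclosingCircle(P))
```

```text
grip [303.85714286 160.87755102] [298 151  13  21  98] [  0.45089075  -0.89257914 303.85715    160.87755   ]
grip [240.91139241 178.27848101] [234 173  15  13  79] [  0.8125735    0.58285874 240.91139    178.27849   ]
(array([591.63585968,  11.27085944, 194.87514408]), np.float64(0.7612349525693486))
at z195 [591.24615  11.18636] ((591.6713256835938, 11.088337898254395), (9.011220932006836, 49.64818572998047), 63.82767868041992)
trivet [442.70313614 220.33464006] [ 413  191   60   60 2806] [ 476.01074 -354.9653 ] ((476.3697509765625, -354.91949462890625), 77.67626953125)
trivet [308.37563452 150.06903553] [288 136  42  30 985] [ 475.70477 -350.24908] ((477.7727355957031, -350.3408508300781), 81.02545928955078)
```

View pics/crop1.png

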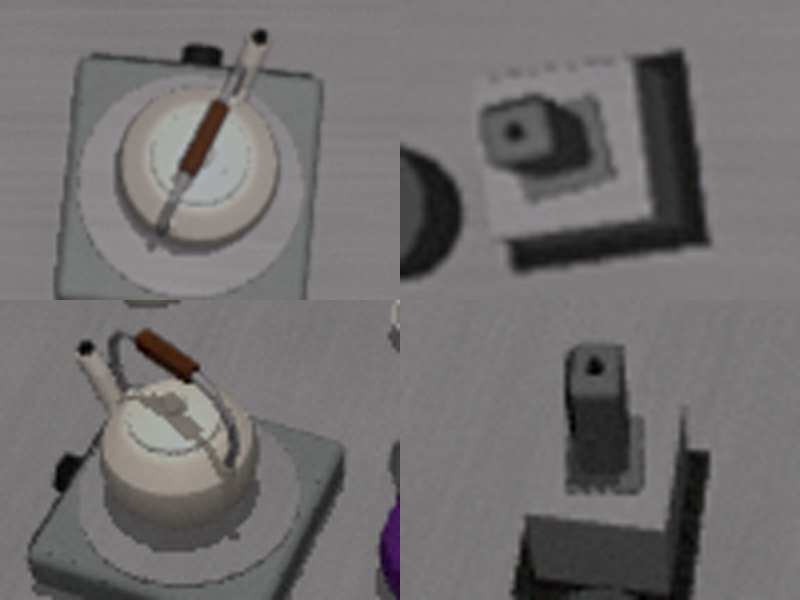

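The crop confirms the small white pot on the warmer. Its grip triangulates to (591.5, 11.2, 195) with a handle yaw of about −27°. The trivet is at about (476, −353). I'll swing over now and rotate later.

Request:
arm_command(targets=[{"grip": 100, "tx": -30, "ty": -42, "tz": -3}, {"tx": -30, "ty": -42, "tz": -3}, {"tx": -30, "ty": -42, "tz": -3}, {"tx": -30, "ty": -42, "tz": -3}, {"tx": -30, "ty": -42, "tz": -3}, {"tx": -30, "ty": -42, "tz": -3}, {"tx": -30, "ty": -42, "tz": -3}, {"tx": -30, "ty": -42, "tz": -3}, {"tx": -30, "ty": -42, "tz": -3}, {"tx": -30, "ty": -42, "tz": -3}, {"wz": 10.2}, {"wz": 10.2}])

```text
invalid input
```

Request:
arm_command(targets=[{"wz": 10.2}, {"wz": 10.2}, {}, {}])

```text
invalid input
```

```bash
cat >> h.py <<'E'
def go(p,yaw=None):
    "tool-frame shift to TCP target p; wz (deg) to bring tool x to yaw deg and wx,wy to level"
    s,T=tool(); p=np.array(p,float); print("t",round(s["t"],2),"tcp",s["tcp_pos"].round(1),"x yaw",round(np.degrees(np.arctan2(T[1,0],T[0,0])),2),"f",s["ft_force"].round(1),"grip",round(s["gripper_width"],3),"q",s["joint_positions"].round(2))
    if yaw is not None:
        c,k=np.cos(np.radians(yaw)),np.sin(np.radians(yaw)); G=np.array([[c,k,0],[k,-c,0],[0,0,-1.]])
        print("turn",np.degrees(R.from_matrix(T[:3,:3].T@G).as_rotvec()).round(2))
    print("shift",(T[:3,:3].T@(p-T[:3,3])).round(1))
E
python3 -c "
from h import *
go([591.5,11.2,260],-116.8); shot('wrist','w1')"
```

```text
t 0.15 tcp [ 133.2 -533.1  230.5] x yaw -75.97 f [ 0.2 -0.5 -0.4] grip 1.002 q [ 1.28  0.31  0.01  1.51 -0.    1.32 -0.03]
turn [4.000e-02 1.000e-01 4.083e+01]
shift [-417.  -576.6  -28.8]
```

Request:
arm_command(targets=[{"grip": 100, "tx": -35, "ty": -48, "tz": -3, "wx": 0, "wy": 0, "wz": 0}, {"grip": 100, "tx": -35, "ty": -48, "tz": -3, "wx": 0, "wy": 0, "wz": 0}, {"grip": 100, "tx": -35, "ty": -48, "tz": -3, "wx": 0, "wy": 0, "wz": 0}, {"grip": 100, "tx": -35, "ty": -48, "tz": -3, "wx": 0, "wy": 0, "wz": 0}, {"grip": 100, "tx": -35, "ty": -48, "tz": -3, "wx": 0, "wy": 0, "wz": 0}, {"grip": 100, "tx": -35, "ty": -48, "tz": -3, "wx": 0, "wy": 0, "wz": 0}, {"grip": 100, "tx": -35, "ty": -48, "tz": -3, "wx": 0, "wy": 0, "wz": 0}, {"grip": 100, "tx": -35, "ty": -48, "tz": -3, "wx": 0, "wy": 0, "wz": 0}, {"grip": 100, "tx": -35, "ty": -48, "tz": -3, "wx": 0, "wy": 0, "wz": 0}, {"grip": 100, "tx": -35, "ty": -48, "tz": -3, "wx": 0, "wy": 0, "wz": 0}, {"grip": 100, "tx": -35, "ty": -48, "tz": 0, "wx": 0, "wy": 0, "wz": 0}, {"grip": 100, "tx": 0, "ty": 0, "tz": 0, "wx": 0, "wy": 0, "wz": 10.2}])

```text
t: 1.7
tcp_pos: [553.9, -25.2, 260.3]
orientation: [-2.297, 2.137, 0.006]
ft_force: [-0.2, 0.2, 0.3]
gripper_width: 1.001
```

Request:
arm_command(targets=[{"grip": 100, "tx": 0, "ty": 0, "tz": 0, "wx": 0, "wy": 0, "wz": 10.2}, {"grip": 100, "tx": 0, "ty": 0, "tz": 0, "wx": 0, "wy": 0, "wz": 10.2}, {"grip": 100, "tx": 0, "ty": 0, "tz": 0, "wx": 0, "wy": 0, "wz": 10.2}, {"grip": 100, "tx": 0, "ty": 0, "tz": 0, "wx": 0, "wy": 0, "wz": 0}])

```text
t: 2.2
tcp_pos: [552.1, -32.1, 261.0]
orientation: [1.649, -2.673, -0.0]
ft_force: [0.1, 0.1, -0.3]
gripper_width: 1.0
```

```bash
python3 -c "
from h import *
go([591.5,11.2,260],-116.8); shot('wrist','w1')"
```

```text
t 2.2 tcp [552.1 -32.1 261. ] x yaw -116.65 f [ 0.1  0.1 -0.3] grip 1.0 q [ 0.29  0.33 -0.35  1.44  0.11  1.4  -2.1 ]
turn [ 0.02 -0.03  0.15]
shift [-56.4 -15.8   1. ]
```

Request:
arm_command(targets=[{"grip": 100, "tx": -28, "ty": -8, "tz": 0, "wx": 0, "wy": 0, "wz": 0}, {"grip": 100, "tx": -28, "ty": -8, "tz": 0, "wx": 0, "wy": 0, "wz": 0}, {"grip": 100, "tx": 0, "ty": 0, "tz": 0, "wx": 0, "wy": 0, "wz": 0}, {"grip": 100, "tx": 0, "ty": 0, "tz": 20, "wx": 0, "wy": 0, "wz": 0}, {"grip": 100, "tx": 0, "ty": 0, "tz": 0, "wx": 0, "wy": 0, "wz": 0}])

```text
t: 2.88
tcp_pos: [590.2, 9.4, 239.6]
orientation: [1.645, -2.672, -0.002]
ft_force: [-0.0, -0.7, -1.2]
gripper_width: 1.001
```

```bash
python3 -c "
from h import *
go([591.5,11.2,176],-116.8); im,K,W=shot('wrist','w2'); print(proj(K,W,[591.5,11.2,195]),proj(K,W,[591.5+24,11.2-12,195]))
hsv=cv2.cvtColor(im,cv2.COLOR_BGR2HSV); mk=cv2.inRange(hsv,(0,110,20),(20,255,160)); n,l,st,c=cv2.connectedComponentsWithStats(mk); i=1+np.argmax(st[1:,4]); print(st[i],c[i])
P=np.array([onz(K,W,(u,v),202)[:2] for v,u in np.argwhere(l==i)],np.float32); print(P.mean(0),cv2.minAreaRect(P))"
```

```text
t 2.88 tcp [590.2   9.4 239.6] x yaw -116.76 f [-0.  -0.7 -1.2] grip 1.001 q [ 0.2   0.42 -0.36  1.36  0.15  1.39 -2.2 ]
turn [ 0.19 -0.17  0.04]
shift [-2.4 -0.5 63.6]
[276.58908756 240.01349814] [276.28537043 198.70018391]
[   1  126   92   88 3693] [ 34.58516112 169.24749526]
[692.83057  110.533745] ((689.3748779296875, 106.15415954589844), (47.41313552856445, 49.90721130371094), 75.4041976928711)
```

View pics/w2.png

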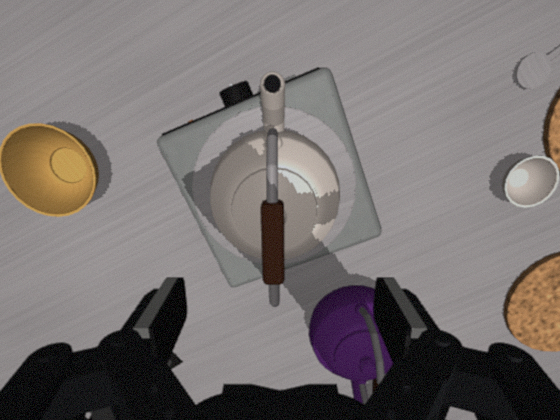

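The view shows the grip vertical in the image at rows 202–283, column 272, centred between the fingers to about 3 mm. Going down now.

Request:
arm_command(targets=[{"grip": 100, "tx": -4, "ty": 0, "tz": 15, "wx": 0, "wy": 0, "wz": 0}, {"grip": 100, "tx": 0, "ty": 0, "tz": 16, "wx": 0, "wy": 0, "wz": 0}, {"grip": 100, "tx": 0, "ty": 0, "tz": 16, "wx": 0, "wy": 0, "wz": 0}, {"grip": 100, "tx": 0, "ty": 0, "tz": 16, "wx": 0, "wy": 0, "wz": 0}, {"grip": 100, "tx": 0, "ty": 0, "tz": 0, "wx": 0, "wy": 0, "wz": 0}, {"grip": 40, "tx": 0, "ty": 0, "tz": 0, "wx": 0, "wy": 0, "wz": 0}, {"grip": 25, "tx": 0, "ty": 0, "tz": 0, "wx": 0, "wy": 0, "wz": 0}, {"grip": 0, "tx": 0, "ty": 0, "tz": 0, "wx": 0, "wy": 0, "wz": 0}, {"grip": 0, "tx": 0, "ty": 0, "tz": 0, "wx": 0, "wy": 0, "wz": 0}, {"grip": 0, "tx": 0, "ty": 0, "tz": 0, "wx": 0, "wy": 0, "wz": 0}, {"grip": 0, "tx": 0, "ty": 0, "tz": 0, "wx": 0, "wy": 0, "wz": 0}, {"grip": 0, "tx": 0, "ty": 0, "tz": 0, "wx": 0, "wy": 0, "wz": 0}], squeeze=50)

```text
t: 4.42
tcp_pos: [593.6, 13.8, 178.7]
orientation: [1.646, -2.676, 0.001]
ft_force: [-1.6, -1.4, 2.5]
gripper_width: 0.154
```

Request:
arm_command(targets=[{"grip": 0, "tx": 0, "ty": 0, "tz": 0, "wx": 0, "wy": 0, "wz": 0}, {"grip": 0, "tx": 0, "ty": 0, "tz": 0, "wx": 0, "wy": 0, "wz": 0}, {"grip": 0, "tx": 0, "ty": 0, "tz": -5, "wx": 0, "wy": 0, "wz": 0}, {"grip": 0, "tx": 0, "ty": 0, "tz": -5, "wx": 0, "wy": 0, "wz": 0}, {"grip": 0, "tx": 0, "ty": 0, "tz": -10, "wx": 0, "wy": 0, "wz": 0}, {"grip": 0, "tx": 0, "ty": 0, "tz": 0, "wx": 0, "wy": 0, "wz": 0}])

```text
t: 5.18
tcp_pos: [594.4, 14.7, 199.4]
orientation: [-1.646, 2.673, -0.001]
ft_force: [-0.4, 0.7, -4.0]
gripper_width: 0.151
```

```bash
python3 -c "
from h import *
go([591.5,11.2,280],-116.8)
t,K,W=load('top0')
# bystander centres for path planning
for n,uv,z in(('cups',(412,120),135),('dish',(400,226),26),('bowl',(220,128),42),('spoon',(440,182),3),('purple',(303,259),60)): print(n,onz(K,W,uv,z).round())
im,K,W=shot('side','s3'); print(proj(K,W,[591,11,215]))"
```

```text
t 5.17 tcp [594.4  14.7 199.4] x yaw -116.76 f [-0.4  0.7 -4. ] grip 0.151 q [ 0.2   0.44 -0.36  1.43  0.16  1.3  -2.21]
turn [-0.12  0.09  0.04]
shift [  4.3   0.9 -80.6]
cups [ 704. -248.  135.]
dish [ 460. -240.   26.]
bowl [707. 219.  42.]
spoon [ 577. -353.    3.]
purple [375.   8.  60.]
[240.65575319 173.21884267]
```

Request:
arm_command(targets=[{"grip": 0, "tx": 0, "ty": 0, "tz": -15, "wx": 0, "wy": 0, "wz": 0}, {"grip": 0, "tx": 0, "ty": 0, "tz": -15, "wx": 0, "wy": 0, "wz": 0}, {"grip": 0, "tx": 10, "ty": -2, "tz": -10, "wx": 0, "wy": 0, "wz": 0}, {"grip": 0, "tx": 20, "ty": -3, "tz": 0, "wx": 0, "wy": 0, "wz": 0}, {"grip": 0, "tx": 25, "ty": -4, "tz": 0, "wx": 0, "wy": 0, "wz": 0}, {"grip": 0, "tx": 25, "ty": -4, "tz": 0, "wx": 0, "wy": 0, "wz": 0}, {"grip": 0, "tx": 25, "ty": -4, "tz": 0, "wx": 0, "wy": 0, "wz": 0}, {"grip": 0, "tx": 25, "ty": -4, "tz": 0, "wx": 0, "wy": 0, "wz": 0}, {"grip": 0, "tx": 25, "ty": -4, "tz": 0, "wx": 0, "wy": 0, "wz": 0}, {"grip": 0, "tx": 25, "ty": -4, "tz": 0, "wx": 0, "wy": 0, "wz": 0}, {"grip": 0, "tx": 25, "ty": -4, "tz": 0, "wx": 0, "wy": 0, "wz": 0}, {"grip": 0, "tx": 25, "ty": -4, "tz": 0, "wx": 0, "wy": 0, "wz": 0}])

```text
t: 6.72
tcp_pos: [521.0, -210.5, 237.8]
orientation: [1.642, -2.676, -0.001]
ft_force: [0.0, 0.1, -2.7]
gripper_width: 0.148
```

Request:
arm_command(targets=[{"grip": 0, "tx": 25, "ty": -4, "tz": 0, "wx": 0, "wy": 0, "wz": 0}, {"grip": 0, "tx": 25, "ty": -4, "tz": 0, "wx": 0, "wy": 0, "wz": 0}, {"grip": 0, "tx": 25, "ty": -4, "tz": 0, "wx": 0, "wy": 0, "wz": 0}, {"grip": 0, "tx": 25, "ty": -4, "tz": 0, "wx": 0, "wy": 0, "wz": 0}, {"grip": 0, "tx": 25, "ty": -4, "tz": 0, "wx": 0, "wy": 0, "wz": 0}, {"grip": 0, "tx": 15, "ty": -4, "tz": 0, "wx": 0, "wy": 0, "wz": 0}, {"grip": 0, "tx": 10, "ty": -2, "tz": 0, "wx": 0, "wy": 0, "wz": 0}, {"grip": 0, "tx": 0, "ty": 0, "tz": 0, "wx": 0, "wy": 0, "wz": 0}, {"grip": 0, "tx": 0, "ty": 0, "tz": 0, "wx": 0, "wy": 0, "wz": 0}])

```text
t: 7.85
tcp_pos: [479.3, -351.9, 238.3]
orientation: [-1.649, 2.673, 0.001]
ft_force: [-0.4, -0.3, -4.1]
gripper_width: 0.15
```

```bash
python3 -c "
from h import *
go([477,-352,139],-116.8); shot('top','t4')
t,K,W=load('t4');s,K2,W2=shot('side','s4')
cv2.imwrite('pics/v4.png',np.hstack([cv2.resize(t[60:330,220:560],(400,318)),cv2.resize(s[80:320,180:480],(400,318))]))"
```

```text
t 7.85 tcp [ 479.3 -351.9  238.3] x yaw -116.66 f [-0.4 -0.3 -4.1] grip 0.15 q [ 0.75  0.41 -0.22  1.36  0.09  1.38 -1.5 ]
turn [0.01 0.08 0.14]
shift [ 1.2  2.  99.3]
```

View pics/v4.png

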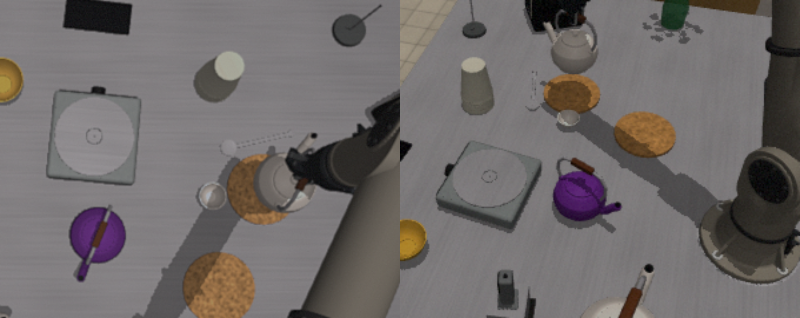

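The pot hangs level over the right-hand mat, and the ring on the plate is now visible. Lowering.

Request:
arm_command(targets=[{"grip": 0, "tx": 1, "ty": 2, "tz": 12, "wx": 0, "wy": 0, "wz": 0}, {"grip": 0, "tx": 0, "ty": 0, "tz": 15, "wx": 0, "wy": 0, "wz": 0}, {"grip": 0, "tx": 0, "ty": 0, "tz": 15, "wx": 0, "wy": 0, "wz": 0}, {"grip": 0, "tx": 0, "ty": 0, "tz": 15, "wx": 0, "wy": 0, "wz": 0}, {"grip": 0, "tx": 0, "ty": 0, "tz": 15, "wx": 0, "wy": 0, "wz": 0}, {"grip": 0, "tx": 0, "ty": 0, "tz": 12, "wx": 0, "wy": 0, "wz": 0}, {"grip": 0, "tx": 0, "ty": 0, "tz": 6, "wx": 0, "wy": 0, "wz": 0}, {"grip": 0, "tx": 0, "ty": 0, "tz": 3, "wx": 0, "wy": 0, "wz": 0}, {"grip": 0, "tx": 0, "ty": 0, "tz": 2, "wx": 0, "wy": 0, "wz": 0}, {"grip": 0, "tx": 0, "ty": 0, "tz": 0, "wx": 0, "wy": 0, "wz": 0}])

```text
t: 9.2
tcp_pos: [476.6, -353.5, 143.6]
orientation: [-1.647, 2.675, -0.001]
ft_force: [0.4, 0.1, -4.3]
gripper_width: 0.153
```

Request:
arm_command(targets=[{"grip": 0, "tx": 0, "ty": 0, "tz": 1, "wx": 0, "wy": 0, "wz": 0}, {"grip": 0, "tx": 0, "ty": 0, "tz": 1, "wx": 0, "wy": 0, "wz": 0}, {"grip": 0, "tx": 0, "ty": 0, "tz": 0, "wx": 0, "wy": 0, "wz": 0}])

```text
t: 9.57
tcp_pos: [476.3, -353.4, 141.2]
orientation: [1.647, -2.675, -0.0]
ft_force: [0.1, -0.4, -3.6]
gripper_width: 0.15
```

Request:
arm_command(targets=[{"grip": 0, "tx": 0, "ty": 0, "tz": 1, "wx": 0, "wy": 0, "wz": 0}, {"grip": 0, "tx": 0, "ty": 0, "tz": 1, "wx": 0, "wy": 0, "wz": 0}, {"grip": 0, "tx": 0, "ty": 0, "tz": 0, "wx": 0, "wy": 0, "wz": 0}])

```text
t: 9.95
tcp_pos: [476.3, -353.3, 139.1]
orientation: [1.647, -2.675, -0.0]
ft_force: [-0.1, -0.2, -4.5]
gripper_width: 0.152
```

Request:
arm_command(targets=[{"grip": 0, "tx": 0, "ty": 0, "tz": 1, "wx": 0, "wy": 0, "wz": 0}, {"grip": 0, "tx": 0, "ty": 0, "tz": 0, "wx": 0, "wy": 0, "wz": 0}])

```text
t: 10.2
tcp_pos: [476.5, -353.6, 138.7]
orientation: [-1.647, 2.675, -0.001]
ft_force: [-0.9, -0.1, -1.4]
gripper_width: 0.153
```

Request:
arm_command(targets=[{"grip": 0, "tx": 0, "ty": 0, "tz": 0.5, "wx": 0, "wy": 0, "wz": 0}, {"grip": 30, "tx": 0, "ty": 0, "tz": 0, "wx": 0, "wy": 0, "wz": 0}, {"grip": 60, "tx": 0, "ty": 0, "tz": 0, "wx": 0, "wy": 0, "wz": 0}, {"grip": 60, "tx": 0, "ty": 0, "tz": 0, "wx": 0, "wy": 0, "wz": 0}, {"grip": 60, "tx": 0, "ty": 0, "tz": 0, "wx": 0, "wy": 0, "wz": 0}, {"grip": 60, "tx": 0, "ty": 0, "tz": -10, "wx": 0, "wy": 0, "wz": 0}, {"grip": 60, "tx": 0, "ty": 0, "tz": -20, "wx": 0, "wy": 0, "wz": 0}, {"grip": 60, "tx": 0, "ty": 0, "tz": -30, "wx": 0, "wy": 0, "wz": 0}, {"grip": 60, "tx": 0, "ty": 0, "tz": -40, "wx": 0, "wy": 0, "wz": 0}, {"grip": 80, "tx": 0, "ty": 0, "tz": -40, "wx": 0, "wy": 0, "wz": 0}, {"grip": 100, "tx": 0, "ty": 0, "tz": -30, "wx": 0, "wy": 0, "wz": 0}, {"grip": 100, "tx": 0, "ty": 0, "tz": 0, "wx": 0, "wy": 0, "wz": 0}])

```text
t: 11.7
tcp_pos: [477.9, -354.1, 311.8]
orientation: [-1.645, 2.673, -0.011]
ft_force: [0.1, -0.3, -0.2]
gripper_width: 1.0
```

Run:
```python
from h import *
t,K,W=load('t4')
# ring/plate/warmer from t4
g=cv2.cvtColor(t,cv2.COLOR_BGR2GRAY)
x0,y0=285,158; c=cv2.resize(g[y0:y0+36,x0:x0+36],(720,720),interpolation=cv2.INTER_CUBIC)
hsv=cv2.cvtColor(t,cv2.COLOR_BGR2HSV)
print('box px',t[210,275],t[175,290],'counter',t[230,250],hsv[210,275],hsv[230,250])
# dark outline points inside plate
bg=cv2.medianBlur(g,15).astype(int); d=(bg-g)[155:198,280:322]; ys,xs=np.where(d>8); print(len(xs), xs.mean()+280,ys.mean()+155)
P=np.array([onz(K,W,(x+280,y+155),50)[:2] for x,y in zip(xs,ys)],np.float32); print(cv2.minEnclosingCircle(P),P.mean(0))
# stand and probe: side/top
t0,K,W=load('top0'); s0,K2,W2=load('side0')
st=onz(K,W,(184,231),84); print('stand approx',st)
s,T=tool(); go([st[0],st[1],260])
print('knob',onz(K,W,(303,137),23))
cv2.imwrite('pics/v5.png',np.hstack([cv2.resize(t[125:225,250:350],(400,400),interpolation=cv2.INTER_CUBIC),cv2.resize(t0[195:265,150:220],(400,400),interpolation=cv2.INTER_CUBIC)]))
```

```text
box px [88 90 89] [142 137 143] counter [130 129 132] [45  6 90] [170   6 132]
78 299.3974358974359 175.3974358974359
((585.297119140625, 15.0242338180542), 19.75756072998047) [584.311     16.478712]
stand approx [440.79224686 296.22509762  84.        ]
t 11.7 tcp [ 477.9 -354.1  311.8] x yaw -116.77 f [ 0.1 -0.3 -0.2] grip 1.0 q [ 0.75  0.39 -0.22  1.22  0.08  1.54 -1.49]
shift [-564.   326.5   48.7]
knob [689.83105019   6.39753144  23.        ]
```

View pics/v5.png

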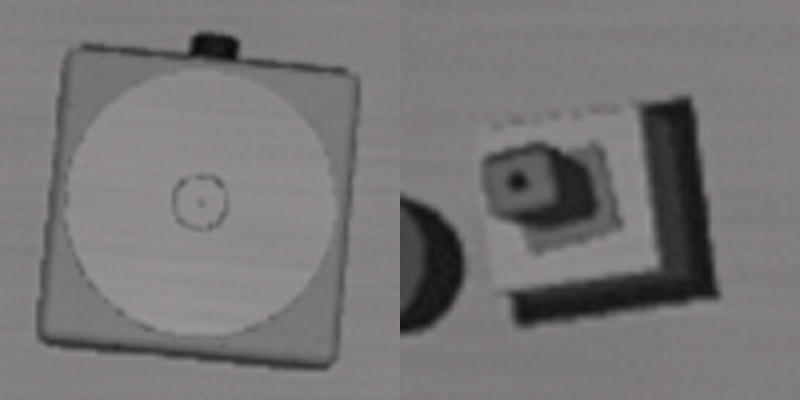

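The plate crop puts the ring centre at about (299.9,175.1) in the top picture and gives the warmer a yaw of about −5.5°. The stand has a yaw of about +7°, with the display not visible. I'll move to the stand to see the display side with the wrist camera.

Request:
arm_command(targets=[{"grip": 100, "tx": -25, "ty": 11, "tz": 0, "wx": 0, "wy": 0, "wz": 0}, {"grip": 100, "tx": -48, "ty": 22, "tz": 0, "wx": 0, "wy": 0, "wz": 0}, {"grip": 100, "tx": -48, "ty": 22, "tz": 0, "wx": 0, "wy": 0, "wz": 0}, {"grip": 100, "tx": -48, "ty": 22, "tz": 0, "wx": 0, "wy": 0, "wz": 0}, {"grip": 100, "tx": -48, "ty": 22, "tz": 0, "wx": 0, "wy": 0, "wz": 0}, {"grip": 100, "tx": -48, "ty": 22, "tz": 0, "wx": 0, "wy": 0, "wz": 0}, {"grip": 100, "tx": -48, "ty": 22, "tz": 0, "wx": 0, "wy": 0, "wz": 0}, {"grip": 100, "tx": -48, "ty": 22, "tz": 0, "wx": 0, "wy": 0, "wz": 0}, {"grip": 100, "tx": -48, "ty": 22, "tz": 0, "wx": 0, "wy": 0, "wz": 0}, {"grip": 100, "tx": -48, "ty": 22, "tz": 0, "wx": 0, "wy": 0, "wz": 0}, {"grip": 100, "tx": -48, "ty": 22, "tz": 0, "wx": 0, "wy": 0, "wz": 0}, {"grip": 100, "tx": -48, "ty": 22, "tz": 0, "wx": 0, "wy": 0, "wz": 0}])

```text
t: 13.2
tcp_pos: [499.2, 255.4, 306.9]
orientation: [1.645, -2.674, 0.001]
ft_force: [0.2, -0.9, 0.1]
gripper_width: 1.002
```

Request:
arm_command(targets=[{"grip": 100, "tx": -45, "ty": 20, "tz": 0, "wx": 0, "wy": 0, "wz": -8.5}, {"grip": 100, "tx": 0, "ty": 0, "tz": 15, "wx": 0, "wy": 0, "wz": -8.5}, {"grip": 100, "tx": 0, "ty": 0, "tz": 15, "wx": 0, "wy": 0, "wz": -8.5}, {"grip": 100, "tx": 0, "ty": 0, "tz": 10, "wx": 0, "wy": 0, "wz": -8.5}, {"grip": 100, "tx": 0, "ty": 0, "tz": 0, "wx": 0, "wy": 0, "wz": 0}, {"grip": 100, "tx": 0, "ty": 0, "tz": 0, "wx": 0, "wy": 0, "wz": 0}])

```text
t: 13.95
tcp_pos: [502.0, 303.4, 267.8]
orientation: [2.355, -2.079, -0.0]
ft_force: [0.2, 0.4, 0.6]
gripper_width: 1.002
```

Run:
```python
from h import *
go([441,296,260],-83); im,K,W=shot('wrist','w6'); print(proj(K,W,[441,296,176]),proj(K,W,[441,296,84]))
im,K,W=shot('top','t6')
c=im[150:260,380:490]; cv2.imwrite('pics/v6.png',np.hstack([cv2.imread('pics/w6.png'),cv2.resize(c,(240,420)[:1]*2 if 0 else (240,240)).repeat(1,0) if 0 else cv2.copyMakeBorder(cv2.resize(c,(240,240)),0,180,0,0,0)]))
```

```text
t 13.95 tcp [502.  303.4 267.8] x yaw -82.89 f [0.2 0.4 0.6] grip 1.002 q [-0.12  0.45 -0.69  1.32  0.28  1.47 -2.23]
turn [ 0.01 -0.    0.11]
shift [-0.2 61.4  7.8]
[280.21884005 286.56659193] [280.11420869 241.09906975]
```

View pics/v6.png

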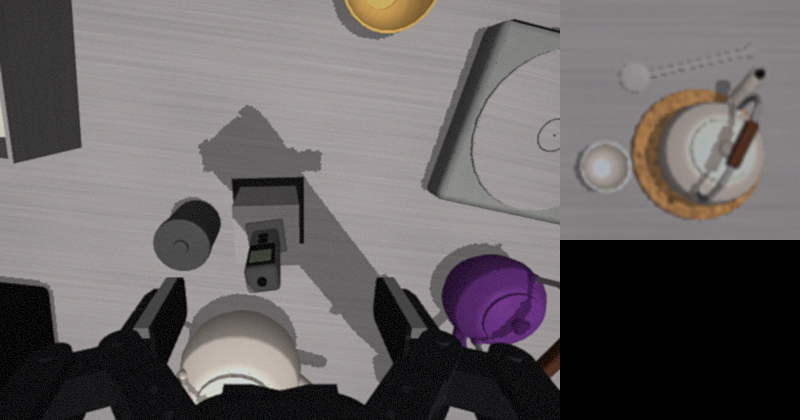

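The wrist view shows the display on the far (+7°) face at (261,256), with the handle top at (262,281). The top crop shows the pot standing on the trivet. I'll triangulate the handle and the ring.

Run:
```python
from h import *
t=load('top0');s=load('side0');w=load('w6')
def tri(*obs):
    A=np.zeros((3,3));b=np.zeros(3)
    for (im,K,W),uv in obs:
        o,d=ray(K,W,uv);M=np.eye(3)-np.outer(d,d);A+=M;b+=M@o
    p=np.linalg.solve(A,b); print(p.round(1),[ (proj(K,W,p)-uv).round(1) for (im,K,W),uv in obs])
tri((t,(170.2,226.1)),(s,(258.6,287.9)),(w,(262,281)))
tri((t,(170.2,226.1)),(s,(258.6,287.9)))
for o,uv in((t,(170.2,226.1)),(s,(258.6,287.9)),(w,(262,281))): print(onz(*o[1:],uv,176).round(1))
# refined hole in wrist: darkest blob
g=cv2.cvtColor(w[0],cv2.COLOR_BGR2GRAY); r=g[270:292,246:280]; print(r.min()); ys,xs=np.where(r<r.min()+12); print(xs.mean()+246,ys.mean()+270)
# guard/handle axis in wrist: handle outline lighter/darker; stand top corners
c=cv2.resize(g[170:300,220:315],(760,1040)[:2],interpolation=cv2.INTER_CUBIC)
# ring
a=load('t4'); print('ring',onz(a[1],a[2],(299.9,175.1),50))
s4,K,W=shot('side','s7'); 
ww,K3,W3=w[1],w[1],w[2]
print('ring wrist', onz(w[1],w[2],(552,135),50))
g=cv2.cvtColor(s4,cv2.COLOR_BGR2GRAY); bg=cv2.medianBlur(g,15).astype(int); x,y=proj(K,W,[585,15,50]); x,y=int(x),int(y); d=(bg-g)[y-9:y+10,x-12:x+13]; ys,xs=np.where(d>8); u=((xs.min()+xs.max())/2+x-12,(ys.min()+ys.max())/2+y-9); print((x,y),u,len(xs),xs.ptp() if hasattr(xs,'ptp') else np.ptp(xs),np.ptp(ys),onz(K,W,u,50))
```

```text
[444.9 310.3 176.3] [array([-0.5,  0.3]), array([-0.1,  0. ]), array([ 1.4, -0.3])]
[445.3 309.5 174.8] [array([0. , 0.1]), array([-0.1, -0. ])]
[445.5 309.3 176. ]
[444.7 310.  176. ]
[444.3 311.4 176. ]
0
261.6363636363636 281.1818181818182
ring [585.06397156  15.21558811  50.        ]
ring wrist [585.47288288  19.45043195  50.        ]
(246, 212) (np.float64(243.0), np.float64(212.0)) 113 18 18 [596.51905204  17.55855324  50.        ]
```

Request:
arm_command(targets=[{"grip": 100, "tx": -7, "ty": 28, "tz": 10, "wx": 0, "wy": 0, "wz": 0}, {"grip": 100, "tx": -7, "ty": 28, "tz": 15, "wx": 0, "wy": 0, "wz": 0}, {"grip": 100, "tx": 0, "ty": 0, "tz": 15, "wx": 0, "wy": 0, "wz": 0}, {"grip": 100, "tx": 0, "ty": 0, "tz": 10, "wx": 0, "wy": 0, "wz": 0}, {"grip": 100, "tx": 0, "ty": 0, "tz": 0, "wx": 0, "wy": 0, "wz": 0}, {"grip": 100, "tx": 0, "ty": 0, "tz": 0, "wx": 0, "wy": 0, "wz": 0}])

```text
t: 14.85
tcp_pos: [445.7, 310.3, 218.1]
orientation: [-2.355, 2.078, 0.0]
ft_force: [1.3, 0.0, -0.3]
gripper_width: 0.996
```

Run:
```python
from h import *
go([444.8,310.3,117],-83); im,K,W=shot('wrist','w8'); p=proj(K,W,[444.8,310.3,176]); print(p, proj(K,W,[444.8,310.3,89]))
x0,y0=180,200; cv2.imwrite('pics/v8.png',cv2.resize(im[y0:y0+220,x0:x0+200],(727,600) if 0 else (545,600)))
```

```text
t 14.85 tcp [445.7 310.3 218.1] x yaw -82.85 f [ 1.3  0.  -0.3] grip 0.996 q [-0.12  0.39 -0.71  1.53  0.26  1.32 -2.3 ]
turn [-0.03  0.03  0.15]
shift [ -0.    0.9 101.1]
[280.49260214 244.13570474] [280.35461034 202.69602407]
```

View pics/v8.png

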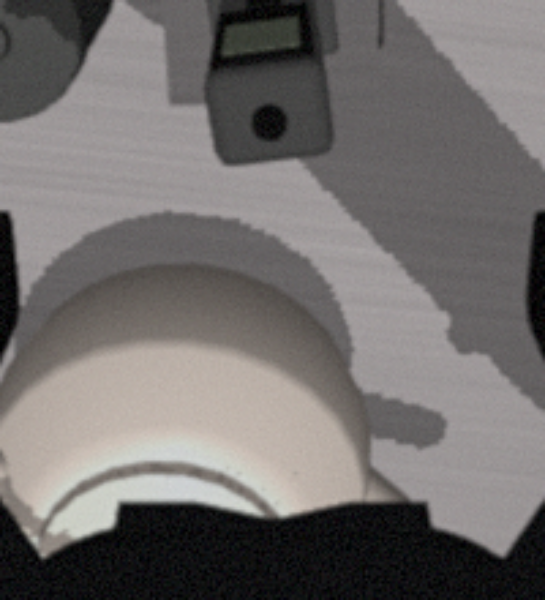

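The handle hole is at about (278,245), within 1–2 mm of the prediction. The handle is turned about 6° CCW from the tool, so I'll correct that, descend and grip.

Request:
arm_command(targets=[{"grip": 100, "tx": -1, "ty": 1, "tz": 10, "wx": 0, "wy": 0, "wz": -6}, {"grip": 100, "tx": 0, "ty": 0, "tz": 18, "wx": 0, "wy": 0, "wz": 0}, {"grip": 100, "tx": 0, "ty": 0, "tz": 18, "wx": 0, "wy": 0, "wz": 0}, {"grip": 100, "tx": 0, "ty": 0, "tz": 18, "wx": 0, "wy": 0, "wz": 0}, {"grip": 100, "tx": 0, "ty": 0, "tz": 18, "wx": 0, "wy": 0, "wz": 0}, {"grip": 100, "tx": 0, "ty": 0, "tz": 12, "wx": 0, "wy": 0, "wz": 0}, {"grip": 100, "tx": 0, "ty": 0, "tz": 6, "wx": 0, "wy": 0, "wz": 0}, {"grip": 100, "tx": 0, "ty": 0, "tz": 0, "wx": 0, "wy": 0, "wz": 0}, {"grip": 45, "tx": 0, "ty": 0, "tz": 0, "wx": 0, "wy": 0, "wz": 0}, {"grip": 35, "tx": 0, "ty": 0, "tz": 0, "wx": 0, "wy": 0, "wz": 0}, {"grip": 20, "tx": 0, "ty": 0, "tz": 0, "wx": 0, "wy": 0, "wz": 0}, {"grip": 0, "tx": 0, "ty": 0, "tz": 0, "wx": 0, "wy": 0, "wz": 0}], squeeze=50)

```text
t: 16.4
tcp_pos: [443.8, 311.4, 118.2]
orientation: [-2.462, 1.95, -0.001]
ft_force: [0.2, 0.6, 1.4]
gripper_width: 0.319
```

Request:
arm_command(targets=[{"grip": 0, "tx": 0, "ty": 0, "tz": 0, "wx": 0, "wy": 0, "wz": 0}, {"grip": 0, "tx": 0, "ty": 0, "tz": 0, "wx": 0, "wy": 0, "wz": 0}, {"grip": 0, "tx": 0, "ty": 0, "tz": 0, "wx": 0, "wy": 0, "wz": 0}, {"grip": 0, "tx": 0, "ty": 0, "tz": 0, "wx": 0, "wy": 0, "wz": 0}])

```text
t: 16.9
tcp_pos: [443.9, 311.4, 118.2]
orientation: [-2.462, 1.95, -0.001]
ft_force: [-0.4, -0.5, 4.6]
gripper_width: 0.325
```

```bash
python3 -c "
from h import *
go([444.8,310.3,230],-77)"
```

```text
t 16.9 tcp [443.9 311.4 118.2] x yaw -76.78 f [-0.4 -0.5  4.6] grip 0.325 q [-0.13  0.48 -0.7   1.68  0.34  1.11 -2.27]
turn [-0.05  0.01  0.22]
shift [   1.2   -0.7 -111.8]
```

Request:
arm_command(targets=[{"grip": 0, "tx": 0, "ty": 0, "tz": -5, "wx": 0, "wy": 0, "wz": 0}, {"grip": 0, "tx": 0, "ty": 0, "tz": -10, "wx": 0, "wy": 0, "wz": 0}, {"grip": 0, "tx": 0, "ty": 0, "tz": -12, "wx": 0, "wy": 0, "wz": 0}, {"grip": 0, "tx": 0, "ty": 0, "tz": -12, "wx": 0, "wy": 0, "wz": 0}, {"grip": 0, "tx": 0, "ty": 0, "tz": -12, "wx": 0, "wy": 0, "wz": 0}, {"grip": 0, "tx": 0, "ty": 0, "tz": -12, "wx": 0, "wy": 0, "wz": 0}, {"grip": 0, "tx": 0, "ty": 0, "tz": -12, "wx": 0, "wy": 0, "wz": 0}, {"grip": 0, "tx": 0, "ty": 0, "tz": -12, "wx": 0, "wy": 0, "wz": 0}, {"grip": 0, "tx": 0, "ty": 0, "tz": -12, "wx": 0, "wy": 0, "wz": 0}, {"grip": 0, "tx": 0, "ty": 0, "tz": -8, "wx": 0, "wy": 0, "wz": 0}, {"grip": 0, "tx": 0, "ty": 0, "tz": 0, "wx": 0, "wy": 0, "wz": 0}, {"grip": 0, "tx": 0, "ty": 0, "tz": 0, "wx": 0, "wy": 0, "wz": 0}])

```text
t: 18.4
tcp_pos: [443.4, 310.9, 224.3]
orientation: [2.462, -1.95, -0.0]
ft_force: [-1.0, -0.7, -1.5]
gripper_width: 0.323
```

```bash
python3 -c "
from h import *
go([585,15.5,230],-95.5)"
```

```text
t 18.4 tcp [443.4 310.9 224.3] x yaw -76.77 f [-1.  -0.7 -1.5] grip 0.323 q [-0.1   0.39 -0.73  1.52  0.26  1.33 -2.2 ]
turn [ 0.05 -0.04 18.73]
shift [320.  -70.3  -5.6]
```

Request:
arm_command(targets=[{"grip": 0, "tx": 15, "ty": -3, "tz": 0, "wx": 0, "wy": 0, "wz": 0}, {"grip": 0, "tx": 25, "ty": -5, "tz": 0, "wx": 0, "wy": 0, "wz": 0}, {"grip": 0, "tx": 30, "ty": -7, "tz": 0, "wx": 0, "wy": 0, "wz": 0}, {"grip": 0, "tx": 30, "ty": -7, "tz": 0, "wx": 0, "wy": 0, "wz": 0}, {"grip": 0, "tx": 30, "ty": -7, "tz": 0, "wx": 0, "wy": 0, "wz": 0}, {"grip": 0, "tx": 30, "ty": -7, "tz": 0, "wx": 0, "wy": 0, "wz": 0}, {"grip": 0, "tx": 30, "ty": -7, "tz": 0, "wx": 0, "wy": 0, "wz": 0}, {"grip": 0, "tx": 30, "ty": -7, "tz": 0, "wx": 0, "wy": 0, "wz": 0}, {"grip": 0, "tx": 30, "ty": -7, "tz": 0, "wx": 0, "wy": 0, "wz": 0}, {"grip": 0, "tx": 30, "ty": -6, "tz": 0, "wx": 0, "wy": 0, "wz": 0}, {"grip": 0, "tx": 25, "ty": -4, "tz": 0, "wx": 0, "wy": 0, "wz": 0}, {"grip": 0, "tx": 15, "ty": -3, "tz": 0, "wx": 0, "wy": 0, "wz": 0}])

```text
t: 19.9
tcp_pos: [585.1, 12.3, 224.0]
orientation: [2.457, -1.954, -0.0]
ft_force: [-0.1, 0.8, -1.8]
gripper_width: 0.318
```

Request:
arm_command(targets=[{"grip": 0, "tx": 0, "ty": 0, "tz": 0, "wx": 0, "wy": 0, "wz": 6}, {"grip": 0, "tx": 0, "ty": 0, "tz": 0, "wx": 0, "wy": 0, "wz": 7}, {"grip": 0, "tx": 0, "ty": 0, "tz": 10, "wx": 0, "wy": 0, "wz": 6}, {"grip": 0, "tx": 0, "ty": 0, "tz": 15, "wx": 0, "wy": 0, "wz": 0}, {"grip": 0, "tx": 0, "ty": 0, "tz": 0, "wx": 0, "wy": 0, "wz": 0}, {"grip": 0, "tx": 0, "ty": 0, "tz": 0, "wx": 0, "wy": 0, "wz": 0}])

```text
t: 20.65
tcp_pos: [584.9, 15.8, 199.7]
orientation: [2.108, -2.329, -0.0]
ft_force: [0.2, -0.5, -0.7]
gripper_width: 0.321
```

Run:
```python
from h import *
go([585,15.5,190],-95.5)
s,T=tool(); im,K,W=shot('wrist','w9'); p=s['tcp_pos']; print('mark',proj(K,W,[585,15.5,50]),'tip',proj(K,W,[p[0],p[1],p[2]-112]))
im2,K2,W2=shot('side','s9'); q=proj(K2,W2,[585,15.5,60]); print('side mark',proj(K2,W2,[585,15.5,50]),'tip',proj(K2,W2,[p[0],p[1],p[2]-112]))
x,y=q.astype(int)
b=cv2.resize(im2[y-50:y+30,x-40:x+40],(420,420),interpolation=cv2.INTER_CUBIC)
a=cv2.resize(im[130:340,180:370],(380,420),interpolation=cv2.INTER_CUBIC)
print(x,y); cv2.imwrite('pics/v9.png',np.hstack([a,b]))
```

```text
t 20.65 tcp [584.9  15.8 199.7] x yaw -95.72 f [ 0.2 -0.5 -0.7] grip 0.321 q [ 0.32  0.46 -0.55  1.45  0.24  1.31 -1.92]
turn [ 0.02  0.01 -0.22]
shift [ 0.2 -0.1  9.7]
mark [280.55563524 194.87828124] tip [280.35535311 207.54752451]
side mark [246.76582246 212.27854478] tip [245.79905466 204.5059822 ]
246 210
```

View pics/v9.png

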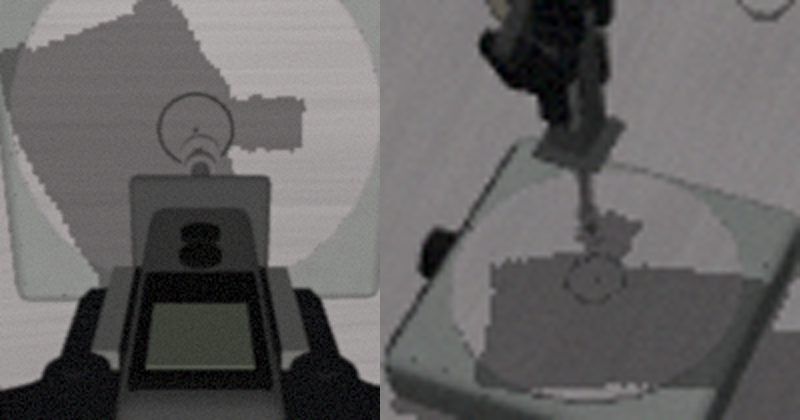

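The wrist view shows the ring at (277.5,194.5) against the predicted (280.6,194.9), with the foot below it and the display facing the knob. The side view agrees that the ring is about 2.5 mm further to +y. I'll correct and lower.

Request:
arm_command(targets=[{"grip": 0, "tx": -2.5, "ty": 0, "tz": 6, "wx": 0, "wy": 0, "wz": 0}, {"grip": 0, "tx": 0, "ty": 0, "tz": 8, "wx": 0, "wy": 0, "wz": 0}, {"grip": 0, "tx": 0, "ty": 0, "tz": 8, "wx": 0, "wy": 0, "wz": 0}, {"grip": 0, "tx": 0, "ty": 0, "tz": 6, "wx": 0, "wy": 0, "wz": 0}, {"grip": 0, "tx": 0, "ty": 0, "tz": 3, "wx": 0, "wy": 0, "wz": 0}, {"grip": 0, "tx": 0, "ty": 0, "tz": 0, "wx": 0, "wy": 0, "wz": 0}, {"grip": 0, "tx": 0, "ty": 0, "tz": 0, "wx": 0, "wy": 0, "wz": 0}])

```text
t: 21.62
tcp_pos: [585.5, 18.3, 169.1]
orientation: [-2.106, 2.33, -0.001]
ft_force: [-0.2, -0.7, -1.3]
gripper_width: 0.325
```

Run:
```python
from h import *
go([585,18,166],-95.5)
s,T=tool(); im,K,W=shot('wrist','w10'); p=s['tcp_pos']; print('mark',proj(K,W,[585,18,50]),'tip',proj(K,W,[p[0],p[1],p[2]-112]))
im2,K2,W2=shot('side','s10'); q=proj(K2,W2,[585,15.5,60]); print('side mark',proj(K2,W2,[585,18,50]),'tip',proj(K2,W2,[p[0],p[1],p[2]-112]))
x,y=q.astype(int); print(x,y)
b=cv2.resize(im2[y-30:y+20,x-25:x+25],(420,420),interpolation=cv2.INTER_CUBIC)
a=cv2.resize(im[155:260,230:325],(380,420),interpolation=cv2.INTER_CUBIC)
cv2.imwrite('pics/v10.png',np.hstack([a,b]))
```

```text
t 21.62 tcp [585.5  18.3 169.1] x yaw -95.77 f [-0.2 -0.7 -1.3] grip 0.325 q [ 0.31  0.48 -0.54  1.49  0.25  1.24 -1.93]
turn [-0.04  0.01 -0.27]
shift [0.3 0.4 3.1]
mark [280.69454671 205.54348394] tip [280.35173288 207.6657623 ]
side mark [246.49998809 212.89426626] tip [246.15465594 211.48506937]
246 210
```

View pics/v10.png

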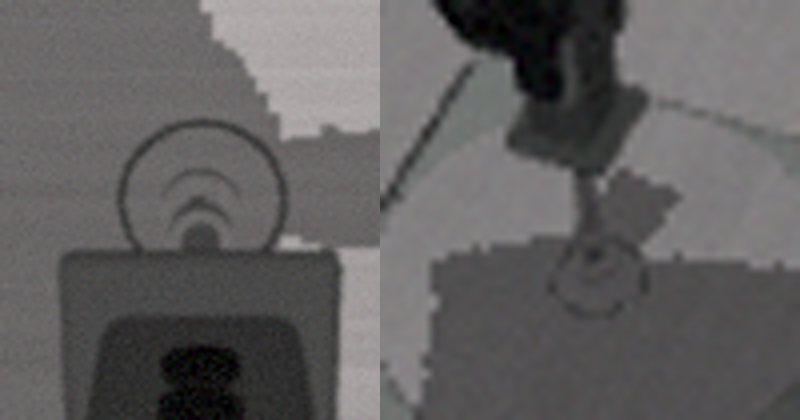

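The foot lies concentric with the ring in the wrist view (both at column ~202 of the crop, aligned once height is allowed for). Pressing in small steps.

Request:
arm_command(targets=[{"grip": 0, "tx": 0, "ty": 0, "tz": 3, "wx": 0, "wy": 0, "wz": 0}, {"grip": 0, "tx": 0, "ty": 0, "tz": 2, "wx": 0, "wy": 0, "wz": 0}, {"grip": 0, "tx": 0, "ty": 0, "tz": 1, "wx": 0, "wy": 0, "wz": 0}, {"grip": 0, "tx": 0, "ty": 0, "tz": 0, "wx": 0, "wy": 0, "wz": 0}, {"grip": 0, "tx": 0, "ty": 0, "tz": 0, "wx": 0, "wy": 0, "wz": 0}])

```text
t: 22.35
tcp_pos: [585.3, 18.2, 162.8]
orientation: [-2.107, 2.33, -0.0]
ft_force: [-0.5, 0.1, -1.1]
gripper_width: 0.32
```

Request:
arm_command(targets=[{"grip": 0, "tx": 0, "ty": 0, "tz": 1, "wx": 0, "wy": 0, "wz": 0}, {"grip": 0, "tx": 0, "ty": 0, "tz": 0, "wx": 0, "wy": 0, "wz": 0}, {"grip": 0, "tx": 0, "ty": 0, "tz": 0, "wx": 0, "wy": 0, "wz": 0}])

```text
t: 22.72
tcp_pos: [585.4, 18.3, 162.1]
orientation: [-2.107, 2.33, -0.001]
ft_force: [1.0, 0.6, 0.4]
gripper_width: 0.321
```

Request:
arm_command(targets=[{"grip": 0, "tx": 0, "ty": 0, "tz": 1, "wx": 0, "wy": 0, "wz": 0}, {"grip": 0, "tx": 0, "ty": 0, "tz": 0, "wx": 0, "wy": 0, "wz": 0}, {"grip": 0, "tx": 0, "ty": 0, "tz": 0, "wx": 0, "wy": 0, "wz": 0}])

```text
t: 23.1
tcp_pos: [585.4, 18.3, 161.0]
orientation: [-2.107, 2.33, -0.0]
ft_force: [0.7, -0.4, 1.8]
gripper_width: 0.323
```

Request:
arm_command(targets=[{"grip": 0, "tx": 0, "ty": 0, "tz": 1, "wx": 0, "wy": 0, "wz": 0}, {"grip": 0, "tx": 0, "ty": 0, "tz": 0, "wx": 0, "wy": 0, "wz": 0}, {"grip": 0, "tx": 0, "ty": 0, "tz": 0, "wx": 0, "wy": 0, "wz": 0}])

```text
t: 23.48
tcp_pos: [585.4, 18.3, 160.0]
orientation: [-2.107, 2.33, -0.0]
ft_force: [-0.0, 0.3, 0.8]
gripper_width: 0.317
```

Request:
arm_command(targets=[{"grip": 0, "tx": 0, "ty": 0, "tz": 1, "wx": 0, "wy": 0, "wz": 0}, {"grip": 0, "tx": 0, "ty": 0, "tz": 0, "wx": 0, "wy": 0, "wz": 0}, {"grip": 0, "tx": 0, "ty": 0, "tz": 0, "wx": 0, "wy": 0, "wz": 0}, {"grip": 0, "tx": 0, "ty": 0, "tz": 0, "wx": 0, "wy": 0, "wz": 0}])

```text
t: 23.98
tcp_pos: [585.4, 18.3, 158.9]
orientation: [-2.107, 2.33, -0.0]
ft_force: [-0.1, 0.4, 2.5]
gripper_width: 0.322
```

Run:
```python
from h import *
go([585,18,158],-95.5)
f=[]
for i in range(10): 
    s0=shot('wrist','w11'); f.append(tool()[0]['ft_force'][2])
print(np.round(f,2),np.mean(f))
im=s0[0]; s=shot('side')[0]; t=shot('top')[0]
a=cv2.resize(im[155:260,230:325],(380,420)); b=cv2.resize(s[125:245,195:335],(420,360)); 
b=cv2.copyMakeBorder(b,0,60,0,0,0); cv2.imwrite('pics/v11.png',np.hstack([a,b]))
def brown(im): m=cv2.inRange(cv2.cvtColor(im,cv2.COLOR_BGR2HSV),(0,110,20),(20,255,140)); return m
```

```text
t 23.98 tcp [585.4  18.3 158.9] x yaw -95.77 f [-0.1  0.4  2.5] grip 0.322 q [ 0.31  0.49 -0.54  1.51  0.26  1.22 -1.94]
turn [-0.02  0.   -0.27]
shift [0.3 0.3 0.9]
[2.95 2.79 4.07 2.11 2.28 2.49 2.04 2.48 2.99 2.98] 2.718547804361738
```

View pics/v11.png

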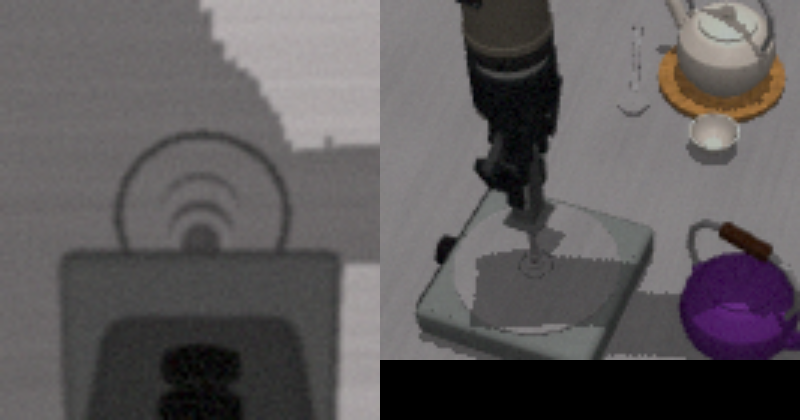

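The foot is concentric in the ring to about 1 mm. Mean force is 2.7 N plus about 1.3 N of thermometer weight, so about 4 N, or about 3.5 mm pressed in. The pot stands wholly on the mat. Handing in.

```bash
python3 -c "
from h import *
print(ticket.hand_in())"
```

```text
the job is handed in; nothing more can be done
None
```

I moved the teapot onto the trivet and handed the job in with the thermometer still held on the warming plate. The hand-in gave no verdict.

- **Teapot:** I lifted the small white pot off the warmer by its handle, kept it level, and stood it on the right-hand cork trivet. I then let go. My last pictures show it upright and wholly on the mat, about 1–3 mm from the centre.
- **Thermometer position:** It is upright, with its display turned to the knob side. The wrist camera shows the foot centred in the ring to about 1 mm.
- **Pressing force:** The average was about 4.0 N on the plate, from 2.7 N measured plus about 1.3 N of the thermometer's weight. By the spring figures that is about 3.5 mm in. The force readings scatter by about 0.7 N.
- **Disagreements:**
  - The top camera placed the ring about 2.5 mm further towards −y than the wrist camera did. The side camera agreed with the wrist camera, so I used that.
  - An automatic fit of the ring in the side picture failed, so I did not use it.
- **Bystanders:** The dish and spoon look unmoved in the last picture. I did not measure any of the bystanders again, and the caddy, bowl and cups were outside that final view.

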